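# Top up the cassette magazine

## Robot

A 6-joint arm with a two-finger parallel gripper is mounted at the origin on the work surface. World frame = base frame: x ahead of the robot, y to its left, z up, the work surface at z = 0. Lengths are in m, angles in rad, forces in N, time in s.
With the tool pointing down it reaches from about 0.35 to 0.85 m from the base axis. Payload 8.1 kg.
Tool frame: the origin (TCP) lies at the very end of the fingers, on their centre line; the grasp point (between the pads) lies 19 mm behind it; z points along the fingers, y is the direction in which the jaws open and shut (so a half turn about z gives the same grasp; the last joint's range is limited). The gripper opens to 93 mm and grips with 3 to 60 N. Pads are 15 mm wide; open, the fingers measure 128 mm over their backs; the gripper's body (75 mm by 188 mm) begins 65 mm behind the grasp point.
Start: joints at [1.173, 0.13, 1.488, -0, 1.523, -0.085], TCP at [0.185, 0.571, 0.219] pointing down, gripper open.
Joint ranges: [-2.96, 2.96], [-0.89, 2.26], [0.02, 2.5], [-1.34, 4.48], [0, 2.73], [-2.66, 2.66]. Speed limits (rad/s): [2.39, 2.39, 2.79, 3.14, 3.14, 3.14].

## Interface

Orientations are given as a rotation vector (axis times angle).
In Python, from plant import * gives the robot as it stands.
- The arm moves only by the tool apply_moves, never from a script. Its argument "commands" is one flat list of numbers, 7 for each row, row after row: the shift along the world's x, y, z in cm, then the turn, a rotation vector about the world's x, y, z in rad, then the finger opening in cm, from 0 to 9.3. A call has 1 to 8 rows; each row shifts and turns the pose as measured when the row begins; what a row does not reach is not made up. A row lasts 1/8 s, in which the tool goes at most 62.5 mm and 10.7 degrees, less where a joint would pass 70% of its speed; a pose out of reach is approached as far as the arm can. A call with a gripper value outside its range is refused whole. The fingers move at their own pace and stop on an object; "squeeze" is the grip in N (left out, the last holds). Time passes only in rows, so rows that do not move let the fingers close. It gives the time, the measured TCP pose, the force and the opening at its end, in the units of the state.
- read_state(): the state, without advancing time (a new reading comes with each control period).
- read_camera(name): name is "scene" or "top"; returns (picture, depth): 384x512x3 uint8, blue, green, red; 384x512 float32, m along the optical axis (not along the pixel's ray), 0 where there is no reading.
- camera_model(name): a dict with "intrinsics" (3x3 intrinsics, pixels), "R" (3x3) and "t" (3): a world point X has camera coordinates R X + t. Camera axes: x right, y down, z forward; pixel columns grow to the right and rows downward; lengths in m; the calibration is good to about 2 mm. A picture is of the moment at which its call begins. camera_model takes no time and is no camera call.
- close_job(): hands the job in, once; it reports no verdict.
Trained networks look in the newest picture that a camera, given by its name, has taken for a name from the list of things; names that differ only in an ending like _2 or _b are one class to them, and where a whole thing is asked for, a point or a joint stands for the part that bears it (a point fixed in the world has none). Each returns a list of dicts, best first, with "conf" (0 to 1); they miss things now and then, are a little off and sometimes report something else, mostly with a low value. They report only what shows in the picture. A call takes as long as a camera call. They do not tell look-alikes from the thing itself.
- find_in(query, camera): "point" ([x, y, z] in m, in the coordinates of the camera as it stood for that picture, good to about 4 mm: the middle of the surface that is visible of it).
- cut_out(query, camera): "mask" (384x512 bool, what is visible of it).
- spot_point(query, camera): "point" ([x, y, z] in m, in the coordinates of the camera as it stood for that picture, good to about 4 mm: a listed point, or the origin of a listed thing).
The state is a dict: "t": time; "q": joint angles; "dq": joint speeds; "joint_torque": joint torques, N m; "tool_pos": TCP position; "orientation": TCP orientation; "force": force on the tool from outside, world axes, zero at the start; "wrist_torque": the same for the moment, N m; "opening": finger opening in m.
Only numpy, scipy, OpenCV 4.12 (cv2) and the standard library are available. Lean on these libraries where they do the work, as an engineer would, in place of code of your own. Each camera call takes 0.05 s, during which the arm holds its last target. There are 200 camera calls.

## Task

Top up the label printer's cassette magazine: draw its sprung follower back by the upright handle and park the handle in the side pocket of the J-shaped slot, without ramming it against the slot. Let go, stand the loose specimen cassette in the channel behind the one already there, and let go of it. Then take the handle out of the pocket into the straight slot and ease the follower forward, never letting it fly, until it holds both cassettes against the gate; leave everything else on the bench where it is.

Things in the scene. Friction and masses are not known exactly. Their poses are not given: they have to be found in the camera images.
- magazine: Fixed aluminium base, 225 x 72 mm, 10 mm thick; origin on the bench. Its x: the way the follower is pulled back; y: across, the pocket lies on the +y side; z up. Cassette channel from x = -89 (gate) to 0 mm: floor at z = 10, walls 43 mm apart inside, 5 mm thick, tops at z = 20.
- gate (a point): Centre of the gate's inner face at floor level (magazine x = -89, y = 0, z = 10 mm); axes as the magazine's. The gate plate is 6 mm thick, 53 mm wide, its top 34 mm over the bench.
- cover_plate: Fixed dark steel plate, 6 mm thick, top 36 mm over the bench, at magazine x = 5 to 120 mm, 72 mm wide; origin at magazine (0, 0, 30). The handle's 8 mm stem runs in its J-shaped slot: straight part 10 mm wide along x at y = 0; at its rear a 10.5 mm wide cross slot to +y. Its walls are rigid; over 30 N on the plate is ramming.
- pocket (a point): Place of the stem's axis when parked in the pocket: magazine x = 59, y = 15, z = 36 mm (plate top); axes as the magazine's. The pocket, 12 mm wide and 6 mm deep, runs from the cross slot forward (to -x, towards the gate), parted from the straight slot by a tongue 4 mm thick.
- follower (a joint): Follower slide, m: gap between gate and the follower's face (40 mm wide, top 36 mm over the bench). 0.013 at the start, grows pulled back. Stem meets the slot's rear end at 0.0525, can cross sideways at 0.050 to 0.0525, parks at 0.044; two cassettes make 0.026. Spring to the gate: 11 N at 0.013, 14 N at 0.05; let go outside the pocket, it flies. Close it at under 0.15 m/s.
- handle (a joint): Sideways place of the handle on the follower, m along the magazine's +y: within 0.001 of 0 in the straight slot, 0.013 to 0.017 in the pocket. Slides with slight friction (under 1 N).
- grip_mid (a point): Centre of the handle's upright black grip, 14 x 14 mm (sides along the magazine's x and y), 36 mm tall: 42 to 78 mm above the bench. In the magazine's frame at x = 15 mm + the follower's value, y = the handle's value. Moves with them and does not turn.
- new_mid (a point): Centre of the loose specimen cassette to load: a pale plastic block standing on the bench, 13 mm thick (its x) x 40 mm wide (its y) x 28 mm tall (z), 18 to 40 g, the same either way round. It goes in standing as it is, width across the channel.
- old_mid (a point): Centre of the identical cassette that already stands in the channel against the gate, its thickness along the magazine's x.
- dish: Bystander to leave alone: small steel bowl, 64 mm across, 28 mm high; origin under its centre.
- vial: Bystander to leave alone: small glass bottle, 24 mm across, 50 mm high; origin under its centre.
- tub: Bystander to leave alone: squat clear jar, 42 mm across, 42 mm high; origin under its centre.
- pen: Bystander to leave alone: marker pen lying down, 135 mm long, 13 mm thick; origin under its centre.
- forceps: Bystander to leave alone: steel forceps lying flat, 110 mm long, 3 mm thick; origin under its centre.
- budbox: Bystander to leave alone: clear open box of cotton buds, 100 x 80 mm, 45 mm high; origin under its centre.
- slidebox: Bystander to leave alone: grey slide box, 85 x 90 mm, 32 mm high; origin under its centre.
Things that resemble listed ones, but are neither listed nor needed, are in the scene too. Leave any green look-alike of the part that bears new_mid alone.

How it is judged:
By the outcome, as a careful person would: the job done as asked, in the order asked, and still so for the second after the job is handed in, with the robot touching nothing.
It also fails if it takes over 72 s, if anything falls off the work surface, if the arm or the gripper's body presses on something with over 40 N, if the wrist force passes 120 N, or if a joint passes its speed limit or range.

## Working session

There is one attempt and no reset: what is moved stays moved. The work goes in short steps, Python scripts to look and compute and a tool call to move; the robot and the scene stay as the last step left them, time stands still between calls to the robot, and variables do not carry over. Pictures are saved under pics/ and viewed, about 8 in all and at most 12, crops included, and the job is handed in when it is done.

Besides the shell and the picture viewer there is one more tool, called after ">>>" in YAML: its name, and indented under it one key for each argument. apply_moves: Moves the arm, as the interface text tells. Its arguments: {"type":"object","properties":{"commands":{"type":"array"},"squeeze":{"type":"number"}},"required":["commands"]}

```bash
mkdir -p pics; cat > h.py <<'E'
from plant import *
import numpy as np, cv2
def w(cam,p):
    m=camera_model(cam); return np.array(m["R"]).T@(np.array(p)-np.array(m["t"]))
def cloud(cam,depth):
    m=camera_model(cam);K=np.array(m["intrinsics"]);v,u=np.mgrid[:384,:512]
    P=np.stack([(u-K[0,2])/K[0,0]*depth,(v-K[1,2])/K[1,1]*depth,depth],-1)
    return (P-np.array(m["t"]))@np.array(m["R"])
E
python3 - <<'E'
from h import *
ims=[]
for c in("scene","top"):
    p,d=read_camera(c);cv2.imwrite(f"pics/{c}0.png",p);np.save(c+"0.npy",d);ims.append(p)
    for q in("magazine","gate","pocket","grip_mid","new_mid","old_mid","cover_plate"):
        for r in spot_point(q,c)[:4]:print(c,q,round(r["conf"],2),w(c,r["point"]).round(4))
s=read_state();print(s["t"],s["tool_pos"],s["orientation"],s["opening"])
E
```

```text
scene magazine 0.92 [5.371e-01 6.560e-02 5.000e-04]
scene gate 0.85 [ 0.5669 -0.0184  0.0119]
scene pocket 0.66 [0.5038 0.1176 0.0371]
scene pocket 0.39 [ 6.744e-01 -1.998e-01  4.000e-04]
scene grip_mid 0.72 [ 0.7039 -0.0941 -0.003 ]
scene grip_mid 0.43 [0.5303 0.0921 0.0605]
scene grip_mid 0.25 [ 0.5639 -0.0183  0.0126]
scene new_mid 0.73 [ 0.4888 -0.2434  0.0119]
scene new_mid 0.5 [ 0.5596 -0.2577  0.0127]
scene old_mid 0.54 [ 0.5671 -0.0105  0.0235]
scene old_mid 0.16 [ 0.4938 -0.2433  0.0103]
scene cover_plate 0.88 [0.5392 0.0662 0.0267]
scene cover_plate 0.54 [ 0.7431  0.0811 -0.0027]
top magazine 0.88 [ 5.332e-01  6.400e-02 -4.000e-04]
top magazine 0.45 [ 0.569  -0.0097  0.0253]
top gate 0.57 [ 0.5723 -0.0187  0.0066]
top pocket 0.68 [0.5043 0.1136 0.034 ]
top pocket 0.63 [ 0.6737 -0.2001 -0.0034]
top grip_mid 0.37 [0.532  0.0873 0.0571]
top new_mid 0.67 [ 0.5594 -0.257   0.0114]
top new_mid 0.66 [ 0.5697 -0.01    0.0206]
top new_mid 0.54 [ 0.4904 -0.2424  0.0121]
top old_mid 0.74 [ 0.4267  0.3485 -0.004 ]
top old_mid 0.46 [ 0.5678 -0.0112  0.0236]
top cover_plate 0.62 [0.5387 0.0611 0.0337]
0.8 [0.18461296 0.57091222 0.21866314] [-4.89331623e-01 -3.10321676e+00 -8.81616971e-05] 0.09306726742454495
```

View pics/top0.png

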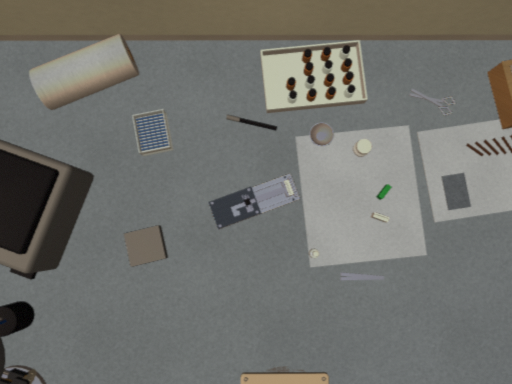

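View pics/scene0.png

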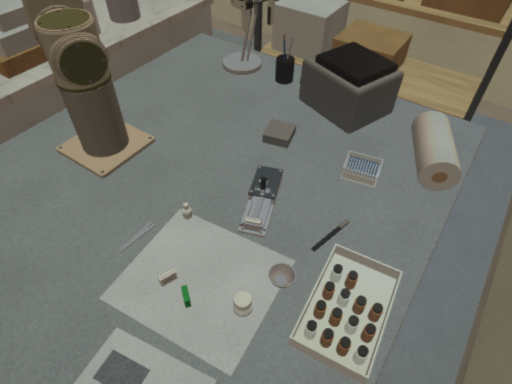

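```bash
cat >> h.py <<'E'
def proj(cam,P):
    m=camera_model(cam);C=np.atleast_2d(P)@np.array(m["R"]).T+np.array(m["t"]);q=C@np.array(m["intrinsics"]).T
    return q[:,:2]/q[:,2:]
def M(pose,P):  # magazine frame m -> world
    x,y,a=pose;c,s=np.cos(a),np.sin(a);P=np.atleast_2d(P)
    return np.stack([x+c*P[:,0]-s*P[:,1],y+s*P[:,0]+c*P[:,1],P[:,2]],1)
def rect(x0,x1,y0,y1,z): return np.array([[x0,y0,z],[x1,y0,z],[x1,y1,z],[x0,y1,z]])/1000
def crop(cam,pic,c,h,polys,f,k=8):
    u0,v0=int(c[0]-h[0]),int(c[1]-h[1]);I=cv2.resize(pic[v0:v0+2*h[1],u0:u0+2*h[0]],None,fx=k,fy=k,interpolation=cv2.INTER_CUBIC)
    for P,col in polys:
        q=((proj(cam,P)-[u0,v0]+.5)*k).astype(int);cv2.polylines(I,[q.reshape(-1,1,2)],True,col,1)
    cv2.imwrite(f,I);return I
E
python3 - <<'E'
from h import *
from scipy.optimize import least_squares
src=[[0,0],[-.089,0],[.059,.015],[0,0],[0,0],[-.089,0],[.059,.015],[0,0],]
dst=[[.5371,.0656],[.5669,-.0184],[.5038,.1176],[.5392,.0662],[.5332,.064],[.5723,-.0187],[.5043,.1136],[.5387,.0611]]
src=np.c_[src,np.zeros(8)]
f=lambda p:(M(p,src)[:,:2]-dst).ravel()
r=least_squares(f,[.537,.065,1.93],loss='soft_l1',f_scale=.003);p=r.x;print(p)
ims=[]
for c in("top","scene"):
    pic=cv2.imread(f"pics/{c}0.png");d=np.load(c+"0.npy")
    m=cut_out("cover_plate",c) 
    ctr=proj(c,M(p,[[0,0,.02]]))[0]
    polys=[(M(p,rect(5,120,-36,36,36)),(0,255,255)),(M(p,rect(-95,-89,-26.5,26.5,34)),(0,0,255)),(M(p,rect(-89,0,-21.5,21.5,20)),(255,255,0)),(M(p,rect(21,35,-7,7,78)),(0,255,0)),(M(p,rect(-89,-76,-20,20,38)),(255,0,255))]
    I=crop(c,pic,ctr,(48,40),polys,f"pics/{c}c.png",8)
    W=cloud(c,d)
    for q in("magazine","cover_plate","new_mid"):
        for r in cut_out(q,c)[:3]:
            mk=r["mask"];P=W[mk];P=P[np.isfinite(P).all(1)];
            print(c,q,round(r["conf"],2),mk.sum(),np.median(P,0).round(4),cv2.minAreaRect((P[:,:2]*1000).astype(np.float32)))
    ims.append(I)
cv2.imwrite("pics/ov.png",cv2.resize(np.vstack(ims),(720,1200)) [:,:])
a=cv2.resize(ims[0],(600,500));b=cv2.resize(ims[1],(600,500));cv2.imwrite("pics/ovT.png",a)
E
```

```text
[0.5380177  0.06479926 1.92328512]
top magazine 0.86 2464 [0.5334 0.0778 0.033 ] ((512.095947265625, 64.77587127685547), (130.64476013183594, 227.0257110595703), 19.616741180419922)
scene magazine 0.96 1871 [0.5432 0.0652 0.0306] ((672.9876708984375, -185.50650024414062), (102.42053985595703, 812.9445190429688), 28.081174850463867)
scene magazine 0.41 715 [0.5156 0.1264 0.0347] ((667.7308349609375, -164.19546508789062), (88.5873794555664, 855.8191528320312), 28.285158157348633)
scene cover_plate 0.68 687 [0.5161 0.1294 0.0348] ((670.142822265625, -163.34844970703125), (86.31871032714844, 854.7484741210938), 28.098676681518555)
scene new_mid 0.58 211 [ 0.4954 -0.2455  0.0223] ((484.6996154785156, -239.49392700195312), (45.70344161987305, 34.56912612915039), 69.68922424316406)
scene new_mid 0.53 126 [ 0.5643 -0.2626  0.0261] ((558.646240234375, -257.9541931152344), (12.919742584228516, 38.379150390625), 50.603416442871094)
```

View pics/topc.png

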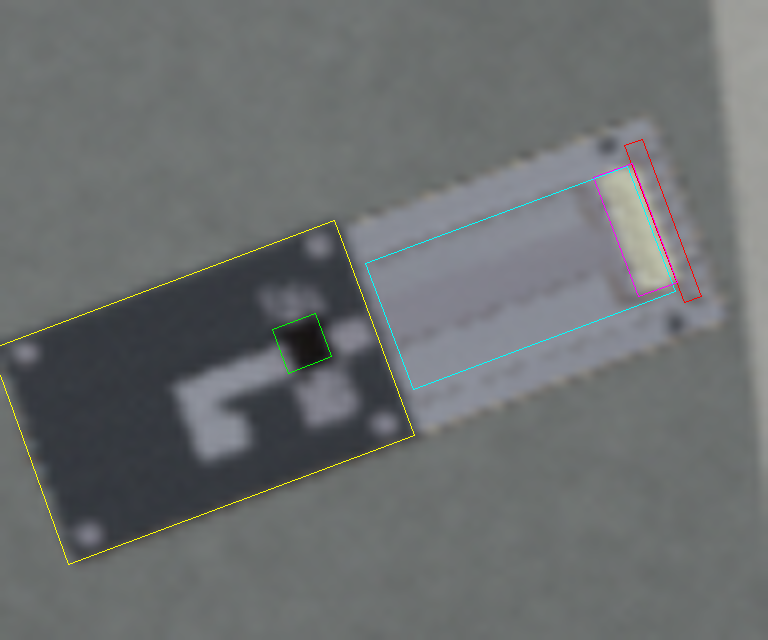

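View pics/scenec.png

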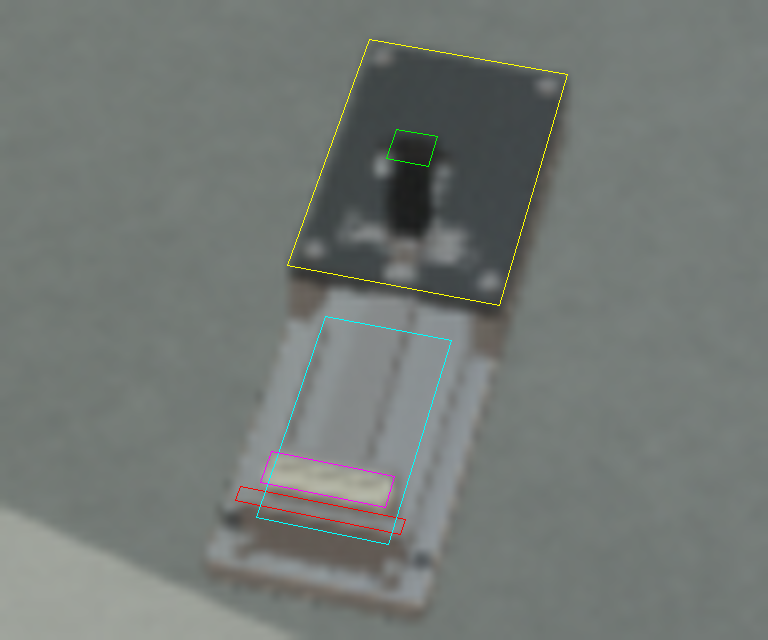

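```bash
cat > c.py <<'E'
from h import *
def cass(pics,c0,z,imgs=None):
    # fit cassette box (13x40x28, base z) silhouettes in both views: maximise IoU with pale mask
    from scipy.optimize import minimize
    masks={}
    for c,p in pics.items():
        u,v=proj(c,[[c0[0],c0[1],z+.014]])[0].astype(int)
        k=6;H=20;I=cv2.resize(p[v-H:v+H,u-H:u+H],None,fx=k,fy=k,interpolation=cv2.INTER_CUBIC).astype(int)
        yel=I[...,2]-I[...,0]; masks[c]=(I,yel,(u-H,v-H),k)
    return masks
E
python3 - <<'E'
from c import *
pics={c:cv2.imread(f"pics/{c}0.png") for c in("top","scene")}
for c,(I,yel,o,k) in cass(pics,(.4925,-.2435),0).items():
    print(c,np.percentile(yel,[5,50,90,97]),I.min(),I.max());cv2.imwrite(f"pics/z{c}.png",np.clip(I,0,255).astype(np.uint8))
a=[cv2.resize(cv2.imread(f"pics/z{c}.png"),(390,390)) for c in("top","scene")];cv2.imwrite("pics/zz.png",np.hstack(a))
p=[0.5380177,0.06479926,1.92328512]
h=M(p,[.028,0,.06])[0];s=read_state();print(h,(h-s["tool_pos"])*100)
E
```

```text
top [ 2.  3.  5. 19.] 24 195
scene [ 2.  3. 14. 17.] 46 180
[0.52835113 0.09107772 0.06      ] [ 34.3742803  -47.98306444 -15.86445913]
```

View pics/zz.png

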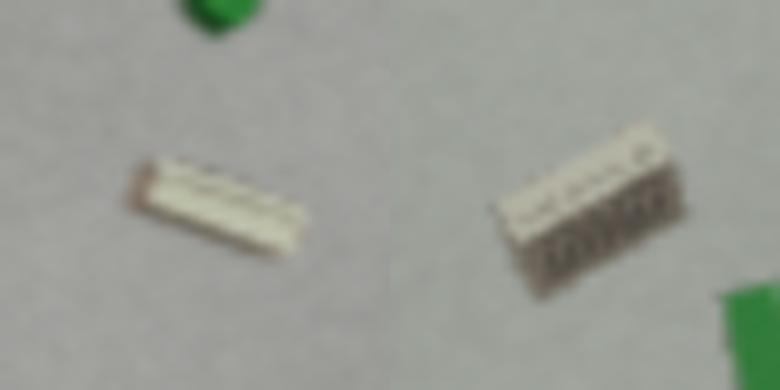

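```bash
python3 - <<'E'
from c import *
from scipy.optimize import differential_evolution
pics={c:cv2.imread(f"pics/{c}0.png") for c in("top","scene")}
mk=cass(pics,(.4925,-.2435),0);T={}
for c,(I,yel,o,k) in mk.items():
    m=((yel>8)&(I[...,1]-I[...,2]<20)).astype(np.uint8)
    n,L,st,ce=cv2.connectedComponentsWithStats(m);j=1+np.argmin(np.hypot(*(ce[1:]-120).T)+1e3*(st[1:,4]<150));T[c]=(L==j);print(c,T[c].sum())
B=np.array([[a,b,z] for a in(-.0065,.0065) for b in(-.02,.02) for z in(0,.028)])
def iou(x):
    s=0
    for c,(I,yel,o,k) in mk.items():
        q=(proj(c,M(x,B))-o+.5)*k-.5;r=np.zeros(T[c].shape,np.uint8)
        cv2.fillConvexPoly(r,cv2.convexHull(np.round(q).astype(np.int32)),1);r=r>0
        s-=(r&T[c]).sum()/(r|T[c]).sum()
    return s
r=differential_evolution(iou,[(.475,.51),(-.26,-.225),(0,np.pi)],seed=1,popsize=25);print(r.x,r.fun)
E
```

```text
top 4544
scene 7745
[ 0.49253057 -0.24563372  2.78507024] -1.8416106432397217
```

>>> apply_moves:
  commands: [3.5,-4.8,0,0,0,0.11,9.3,3.5,-4.8,0,0,0,0.11,9.3,3.5,-4.8,0,0,0,0.11,9.3,3.5,-4.8,0,0,0,0.11,9.3,3.5,-4.8,0,0,0,0.11,8,3.5,-4.8,0,0,0,0.11,6,3.5,-4.8,0,0,0,0.0,5,3.5,-4.8,0,0,0,0,4.5]
  squeeze: 20

```text
t: 2.2
tool_pos: [0.4688, 0.1777, 0.2194]
orientation: [-0.589, 3.082, 0.003]
force: [-0.9, 0.2, 0.1]
opening: 0.0573
```

```bash
cat > st.py <<'E'
from h import *
from scipy.spatial.transform import Rotation as Ro
p=[0.5380177,0.06479926,1.92328512]
def show():
    s=read_state();R=Ro.from_rotvec(s["orientation"]).as_matrix();d=s["tool_pos"]-np.array([p[0],p[1],0]);c,sn=np.cos(p[2]),np.sin(p[2])
    f=s["force"];print("t%.2f"%s["t"],"tcp",np.round(s["tool_pos"],4),"jawang %.3f"%np.arctan2(R[1,1],R[0,1]),"zax",R[:,2].round(3),"mag mm",np.round([1e3*(c*d[0]+sn*d[1]),1e3*(-sn*d[0]+c*d[1])],2),"Fmag",np.round([c*f[0]+sn*f[1],-sn*f[0]+c*f[1],f[2]],1),"open %.4f"%s["opening"])
    return s
if __name__=="__main__":show()
E
python3 st.py
```

```text
t2.20 tcp [0.4688 0.1777 0.2194] jawang 1.949 zax [ 0.004  0.002 -1.   ] mag mm [129.85  25.98] Fmag [0.5 0.8 0.1] open 0.0573
```

>>> apply_moves:
  commands: [3.0,-4.4,-2,0,0,-0.026,4.5,2.9,-4.2,-3,0,0,0,4.5,0,0,-4,0,0,0,4.5,0,0,0,0,0,0,4.5]

```text
t: 2.7
tool_pos: [0.5321, 0.0841, 0.129]
orientation: [-0.537, 3.087, 0.002]
force: [-0.7, 0.2, -0.3]
opening: 0.0452
```

```bash
python3 - <<'E'
from st import *
show()
p=[0.5380177,0.06479926,1.92328512]
for c in("scene","top"):
    pic,d=read_camera(c);cv2.imwrite(f"pics/{c}1.png",pic)
    for r in spot_point("grip_mid",c)[:2]:print(c,round(r["conf"],2),w(c,r["point"]).round(4))
E
```

```text
t2.70 tcp [0.5321 0.0841 0.129 ] jawang 1.915 zax [ 0.008  0.002 -1.   ] mag mm [20.12 -1.15] Fmag [ 0.4  0.6 -0.3] open 0.0452
scene 0.47 [0.53   0.0928 0.06  ]
```

>>> apply_moves:
  commands: [-0.38,0.7,0,-0.002,0.008,0.008,4.5,0,0,0,0,0,0,4.5]

```text
t: 3.15
tool_pos: [0.5333, 0.0944, 0.1381]
orientation: [-0.555, 3.078, -0.002]
force: [0.6, -0.5, -0.2]
opening: 0.0449
```

```bash
python3 st.py
```

```text
t3.15 tcp [0.5333 0.0944 0.1381] jawang 1.928 zax [ 0.014  0.002 -1.   ] mag mm [29.41 -5.75] Fmag [-0.6 -0.4 -0.2] open 0.0449
```

>>> apply_moves:
  commands: [0,0,0,0,0,0,4.5,0,0,0,0,0,0,4.5]

```text
t: 3.4
tool_pos: [0.5336, 0.0951, 0.1391]
orientation: [-0.557, 3.076, -0.002]
force: [0.6, -0.3, 0.2]
opening: 0.0449
```

```bash
python3 st.py
```

```text
t3.40 tcp [0.5336 0.0951 0.1391] jawang 1.929 zax [ 0.016  0.002 -1.   ] mag mm [29.93 -6.33] Fmag [-0.5 -0.4  0.2] open 0.0449
```

>>> apply_moves:
  commands: [-0.27,-0.2,-2,-0.001,0.008,-0.003,4.5,-0.26,-0.2,-2,-0.001,0.008,-0.003,4.5,0,0,-0.5,0,0,0,4.5,0,0,0,0,0,0,4.5]

```text
t: 3.9
tool_pos: [0.5263, 0.0903, 0.0889]
orientation: [0.548, -3.088, 0.0]
force: [0.3, 0.2, 0.4]
opening: 0.0452
```

```bash
python3 st.py
```

```text
t3.90 tcp [0.5263 0.0903 0.0889] jawang 1.922 zax [-0.005 -0.001 -1.   ] mag mm [27.98  2.24] Fmag [ 0.1 -0.3  0.4] open 0.0452
```

>>> apply_moves:
  commands: [0.15,0.05,0,0.001,-0.004,0,4.5,0,0,0,0,0,0,4.5,0,0,0,0,0,0,4.5]

```text
t: 4.28
tool_pos: [0.5287, 0.0909, 0.0899]
orientation: [-0.549, 3.092, 0.0]
force: [0.2, 0.7, -0.4]
opening: 0.045
```

```bash
python3 st.py
```

```text
t4.28 tcp [0.5287 0.0909 0.0899] jawang 1.922 zax [ 0.001  0.    -1.   ] mag mm [27.69 -0.3 ] Fmag [ 0.6 -0.4 -0.4] open 0.0450
```

>>> apply_moves:
  commands: [0,0,-1.3,0,0,0,4.5,0,0,-1.3,0,0,0,4.5,0,0,-1.0,0,0,0,4.5,0,0,0,0,0,0,4.5,0,0,0,0,0,0,4.5]
  squeeze: 30

```text
t: 4.9
tool_pos: [0.5282, 0.0909, 0.0508]
orientation: [-0.549, 3.093, 0.0]
force: [0.0, -0.5, 0.7]
opening: 0.0448
```

```bash
python3 st.py
```

```text
t4.90 tcp [0.5282 0.0909 0.0508] jawang 1.922 zax [ 0.  0. -1.] mag mm [27.88  0.24] Fmag [-0.5  0.2  0.7] open 0.0448
```

>>> apply_moves:
  commands: [0,0,0,0,0,0,2.5,0,0,0,0,0,0,1.5,0,0,0,0,0,0,1.0,0,0,0,0,0,0,1.0,0,0,0,0,0,0,1.0,0,0,0,0,0,0,1.0]

```text
t: 5.65
tool_pos: [0.5291, 0.0909, 0.052]
orientation: [-0.549, 3.091, -0.0]
force: [0.5, 0.3, -0.8]
opening: 0.014
```

```bash
python3 st.py
```

```text
t5.65 tcp [0.5291 0.0909 0.052 ] jawang 1.922 zax [ 0.002  0.    -1.   ] mag mm [27.54 -0.61] Fmag [ 0.1 -0.6 -0.8] open 0.0140
```

>>> apply_moves:
  commands: [-0.21,0.56,0,0,0,0,1.0,-0.21,0.56,0,0,0,0,1.0,-0.21,0.56,0,0,0,0,1.0]

```text
t: 6.02
tool_pos: [0.5252, 0.1012, 0.052]
orientation: [-0.546, 3.088, -0.019]
force: [4.5, -11.9, -4.5]
opening: 0.0139
```

```bash
python3 st.py
```

```text
t6.03 tcp [0.5252 0.1012 0.052 ] jawang 1.921 zax [ 0.007 -0.011 -1.   ] mag mm [38.59 -0.57] Fmag [-12.7  -0.1  -4.5] open 0.0139
```

>>> apply_moves:
  commands: [-0.24,0.66,0.02,0.006,0.004,0,1.0,-0.24,0.66,0,0.006,0.003,0,1.0,-0.24,0.66,0,0.004,0.002,0,1.0]

```text
t: 6.4
tool_pos: [0.5205, 0.1137, 0.0519]
orientation: [-0.544, 3.093, -0.011]
force: [3.8, -12.9, -3.3]
opening: 0.014
```

```bash
python3 st.py
```

```text
t6.40 tcp [0.5205 0.1137 0.0519] jawang 1.919 zax [ 0.003 -0.007 -1.   ] mag mm [51.98 -0.43] Fmag [-13.5   0.9  -3.3] open 0.0140
```

>>> apply_moves:
  commands: [-0.24,0.66,0,0.006,0.003,0.002,1.0,-0.22,0.6,0,0.004,0.002,0.002,1.0]

```text
t: 6.65
tool_pos: [0.5178, 0.121, 0.0519]
orientation: [-0.549, 3.093, -0.009]
force: [5.4, -12.5, -4.0]
opening: 0.0138
```

```bash
python3 st.py
```

```text
t6.65 tcp [0.5178 0.121  0.0519] jawang 1.922 zax [ 0.001 -0.006 -1.   ] mag mm [59.75 -0.44] Fmag [-13.5  -0.7  -4. ] open 0.0138
```

>>> apply_moves:
  commands: [-0.19,0.52,0,0.004,0.001,0,1.0,-0.15,0.4,0,0.003,0,0,1.0]

```text
t: 6.9
tool_pos: [0.5164, 0.1248, 0.052]
orientation: [-0.547, 3.091, -0.013]
force: [4.6, -13.7, -4.0]
opening: 0.0138
```

```bash
python3 st.py
```

```text
t6.90 tcp [0.5164 0.1248 0.052 ] jawang 1.921 zax [ 0.004 -0.008 -1.   ] mag mm [63.75 -0.45] Fmag [-14.5   0.5  -4. ] open 0.0138
```

>>> apply_moves:
  commands: [-0.14,0.4,0,0.004,0.002,0,1.0]

```text
t: 7.02
tool_pos: [0.516, 0.126, 0.052]
orientation: [-0.547, 3.091, -0.014]
force: [4.5, -13.9, -2.9]
opening: 0.0138
```

```bash
python3 st.py
```

```text
t7.03 tcp [0.516 0.126 0.052] jawang 1.921 zax [ 0.004 -0.008 -1.   ] mag mm [65.01 -0.48] Fmag [-14.6   0.5  -2.9] open 0.0138
```

>>> apply_moves:
  commands: [-0.12,0.33,0,0.004,0.002,0,1.0,-0.37,0.13,0,0.003,0.002,0,1.0]

```text
t: 7.28
tool_pos: [0.5132, 0.1251, 0.052]
orientation: [-0.545, 3.092, -0.016]
force: [5.4, -13.7, -2.7]
opening: 0.0135
```

```bash
python3 st.py
```

```text
t7.28 tcp [0.5132 0.1251 0.052 ] jawang 1.920 zax [ 0.003 -0.01  -1.   ] mag mm [65.16  2.44] Fmag [-14.7  -0.3  -2.7] open 0.0135
```

>>> apply_moves:
  commands: [-0.48,0.16,0,0.005,0.003,0.001,1.0,-0.48,0.14,0,0.004,0.002,0.001,1.0]

```text
t: 7.52
tool_pos: [0.5057, 0.1225, 0.052]
orientation: [-0.547, 3.093, -0.016]
force: [5.5, -14.1, -4.3]
opening: 0.0141
```

```bash
python3 st.py
```

```text
t7.53 tcp [0.5057 0.1225 0.052 ] jawang 1.921 zax [ 0.002 -0.01  -1.   ] mag mm [65.32 10.41] Fmag [-15.2  -0.3  -4.3] open 0.0141
```

>>> apply_moves:
  commands: [-0.38,0.17,0,0.005,0.001,0,1.0,-0.12,0.26,0,0.004,0.002,0,1.0]

```text
t: 7.78
tool_pos: [0.5025, 0.1213, 0.052]
orientation: [-0.545, 3.093, -0.015]
force: [5.6, -12.8, -3.9]
opening: 0.0141
```

```bash
python3 st.py
```

```text
t7.78 tcp [0.5025 0.1213 0.052 ] jawang 1.920 zax [ 0.003 -0.009 -1.   ] mag mm [65.34 13.85] Fmag [-13.9  -0.8  -3.9] open 0.0141
```

>>> apply_moves:
  commands: [-0.08,0.02,0,0.004,0.001,0,1.0,0,0,0,0,0,0,1.0]

```text
t: 8.02
tool_pos: [0.5035, 0.1163, 0.052]
orientation: [-0.543, 3.091, -0.022]
force: [4.9, -12.3, -3.7]
opening: 0.014
```

```bash
python3 st.py
```

```text
t8.03 tcp [0.5035 0.1163 0.052 ] jawang 1.919 zax [ 0.005 -0.014 -1.   ] mag mm [60.27 14.61] Fmag [-13.3  -0.4  -3.7] open 0.0140
```

>>> apply_moves:
  commands: [-0.05,0.15,0,0.008,0.003,0,1.0,-0.05,0.15,0,0.004,0.002,0,1.0]

```text
t: 8.28
tool_pos: [0.5041, 0.1147, 0.0519]
orientation: [-0.542, 3.093, -0.014]
force: [2.4, -8.0, -2.6]
opening: 0.0138
```

```bash
python3 st.py
```

```text
t8.28 tcp [0.5041 0.1147 0.0519] jawang 1.918 zax [ 0.003 -0.009 -1.   ] mag mm [58.5  14.63] Fmag [-8.3  0.5 -2.6] open 0.0138
```

Contact with the pocket's front wall is beginning (58.5 as predicted). Ease off the rest.

>>> apply_moves:
  commands: [0,0,0,0.004,0.002,0,1.0,0,0,0,0.003,0.002,0,1.0,0,0,0,0,0,0,1.0]

```text
t: 8.65
tool_pos: [0.5043, 0.1143, 0.052]
orientation: [0.541, -3.094, 0.003]
force: [0.2, -1.0, -1.1]
opening: 0.0138
```

```bash
python3 st.py
```

```text
t8.65 tcp [0.5043 0.1143 0.052 ] jawang 1.917 zax [-0.001 -0.002 -1.   ] mag mm [58.08 14.59] Fmag [-1.   0.2 -1.1] open 0.0138
```

>>> apply_moves:
  commands: [0,0,0,0,0,0,3.5,0,0,0,0,0,0,4.5,0,0,1.5,0,0,0,4.5,0,0,3.5,0,0,0,4.5,0,0,4,0,0,0,4.5,0,0,2,0,0,0,4.5]

```text
t: 9.4
tool_pos: [0.5022, 0.1152, 0.1665]
orientation: [0.542, -3.091, 0.001]
force: [0.4, 0.2, -0.9]
opening: 0.0449
```

```bash
python3 - <<'E'
from st import *
show()
c=np.array([.4925,-.2456,.16])
print("to cass cm",(c-read_state()["tool_pos"])*100)
for k in("scene",):
    pic,d=read_camera(k);cv2.imwrite(f"pics/{k}2.png",pic)
    crop(k,pic,proj(k,M(p,[[0,0,.02]]))[0],(48,40),[(M(p,rect(52,66,8,22,78)),(0,255,0))],"pics/s2c.png")
    for q in ("grip_mid","pocket"):
        for r in spot_point(q,k)[:2]:print(q,round(r["conf"],2),w(k,r["point"]).round(4))
print("expect grip",M(p,[.059,.015,.06]))
E
```

```text
t9.40 tcp [0.5022 0.1152 0.1665] jawang 1.918 zax [-0.004 -0.001 -1.   ] mag mm [59.69 16.18] Fmag [ 0.1 -0.4 -0.9] open 0.0449
to cass cm [ -0.97270639 -36.08345657  -0.65135401]
grip_mid 0.6 [0.5049 0.1126 0.0594]
pocket 0.97 [0.507  0.1133 0.0357]
expect grip [[0.50357111 0.11499321 0.06      ]]
```

View pics/s2c.png

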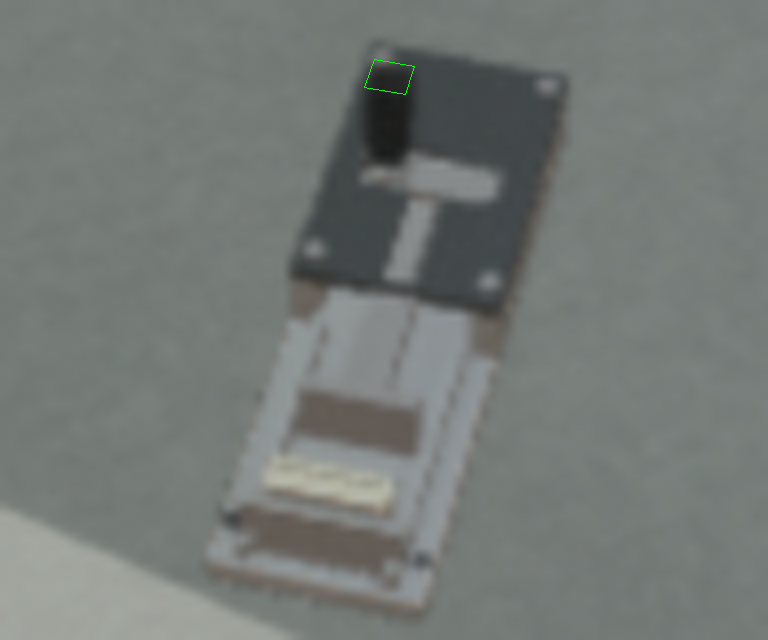

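>>> apply_moves:
  commands: [-0.16,-5.5,0,0,0,-0.117,6,-0.16,-5.5,0,0,0,-0.117,6,-0.16,-5.5,0,0,0,-0.117,6,-0.16,-5.5,0,0,0,-0.117,6,-0.16,-5.5,0,0,0,-0.117,6,-0.16,-4,0,0,0,-0.11,6,0,-1,0,0,0,0,6,0,0,0,0,0,0,6]

```text
t: 10.55
tool_pos: [0.485, -0.2156, 0.1543]
orientation: [-0.567, -3.073, -0.011]
force: [-0.2, -0.1, -0.5]
opening: 0.0599
```

```bash
python3 st.py
```

```text
t10.55 tcp [ 0.485  -0.2156  0.1543] jawang 1.206 zax [-0.015  0.01  -1.   ] mag mm [-244.87  146.59] Fmag [ 0.   0.2 -0.5] open 0.0599
```

>>> apply_moves:
  commands: [0.4,-1.5,-2,-0.005,-0.008,0.004,6,0.35,-1.5,-2.5,-0.005,-0.007,0.004,6,0,0,-2,0,0,0,6,0,0,-1,0,0,0,6,0,0,0,0,0,0,6]

```text
t: 11.18
tool_pos: [0.4937, -0.2381, 0.076]
orientation: [-0.536, -3.094, -0.004]
force: [-0.3, 0.4, -0.1]
opening: 0.0597
```

```bash
python3 st.py
```

```text
t11.18 tcp [ 0.4937 -0.2381  0.076 ] jawang 1.228 zax [-0.001  0.003 -1.   ] mag mm [-269.    146.21] Fmag [ 0.5  0.2 -0.1] open 0.0597
```

>>> apply_moves:
  commands: [-0.12,-0.75,-1.5,-0.003,0,-0.014,6,0,0,-1,0,0,0,6,0,0,0,0,0,0,6]

```text
t: 11.55
tool_pos: [0.4934, -0.2458, 0.0509]
orientation: [0.556, 3.091, -0.002]
force: [-0.7, 0.4, 0.4]
opening: 0.0601
```

```bash
python3 st.py
```

```text
t11.55 tcp [ 0.4934 -0.2458  0.0509] jawang 1.215 zax [ 0.001 -0.001 -1.   ] mag mm [-276.14  149.08] Fmag [0.6 0.5 0.4] open 0.0601
```

>>> apply_moves:
  commands: [-0.08,0.02,-1.5,0,0,0,6,0,0,-1.4,0,0,0,6,0,0,-0.8,0,0,0,6,0,0,0,0,0,0,6]

```text
t: 12.05
tool_pos: [0.4923, -0.2456, 0.0111]
orientation: [0.557, 3.091, -0.002]
force: [0.4, -0.1, 0.6]
opening: 0.06
```

```bash
python3 st.py
```

```text
t12.05 tcp [ 0.4923 -0.2456  0.0111] jawang 1.214 zax [ 0.001 -0.001 -1.   ] mag mm [-275.57  150.05] Fmag [-0.2 -0.3  0.6] open 0.0600
```

>>> apply_moves:
  commands: [0,0,0.15,0,0,0,5,0,0,0,0,0,0,4.2,0,0,0,0,0,0,3.5,0,0,0,0,0,0,3.5,0,0,0,0,0,0,3.5]
  squeeze: 15

```text
t: 12.68
tool_pos: [0.4934, -0.2463, 0.0142]
orientation: [0.556, 3.089, -0.003]
force: [0.2, -0.9, -0.7]
opening: 0.0397
```

```bash
python3 st.py
```

```text
t12.68 tcp [ 0.4934 -0.2463  0.0142] jawang 1.214 zax [ 0.003 -0.003 -1.   ] mag mm [-276.53  149.28] Fmag [-0.9  0.2 -0.7] open 0.0397
```

>>> apply_moves:
  commands: [0,0,1.5,0,0,0,3.5,0,0,4,0,0,0,3.5,0.5,1,5,0,0,-0.1,3.5,1.2,4.5,1,0,0,-0.15,3.5,1.2,4.5,0,0,0,-0.15,3.5,1.2,4.5,0,0,0,-0.15,3.5,1.2,4.5,0,0,0,-0.15,3.5,0.8,3,0,0,0,-0.1,3.5]

```text
t: 13.68
tool_pos: [0.5568, -0.0222, 0.1431]
orientation: [1.75, 2.593, 0.0]
force: [0.2, -1.1, -0.4]
opening: 0.04
```

>>> apply_moves:
  commands: [0,0,0,0,0,0,3.5,0,0,0,0,0,0,3.5]

```text
t: 13.92
tool_pos: [0.5575, -0.0205, 0.1451]
orientation: [1.743, 2.596, 0.001]
force: [-0.7, -0.7, 0.2]
opening: 0.04
```

```bash
python3 st.py
```

```text
t13.93 tcp [ 0.5575 -0.0205  0.1451] jawang 0.388 zax [ 0.013 -0.008 -1.   ] mag mm [-86.83  11.18] Fmag [-0.4  0.9  0.2] open 0.0400
```

>>> apply_moves:
  commands: [0.17,1.2,-1,0.004,0.007,-0.018,3.5,0.16,1.14,-2,0.004,0.006,-0.018,3.5,0,0,-2,0,0,0,3.5,0,0,0,0,0,0,3.5,0,0,0,0,0,0,3.5]

```text
t: 14.55
tool_pos: [0.5593, 0.0027, 0.09]
orientation: [-1.803, -2.567, 0.003]
force: [0.5, 0.9, 0.0]
opening: 0.0399
```

```bash
python3 st.py
```

```text
t14.55 tcp [0.5593 0.0027 0.09  ] jawang 0.346 zax [-0.005  0.001 -1.   ] mag mm [-65.63   1.49] Fmag [ 0.7 -0.8  0. ] open 0.0399
```

>>> apply_moves:
  commands: [0.14,0.04,-1.5,-0.001,-0.005,0.006,3.5,0,0,-1.5,0,0,0,3.5,0,0,0,0,0,0,3.5,0,0,0,0,0,0,3.5]

```text
t: 15.05
tool_pos: [0.5611, 0.0029, 0.0584]
orientation: [1.798, 2.575, 0.001]
force: [-0.8, -0.4, -0.5]
opening: 0.0399
```

```bash
python3 - <<'E'
from st import *
s=show();z=(s["tool_pos"][2]-.0142)*1e3
for k in("scene","top"):
    pic,d=read_camera(k);cv2.imwrite(f"pics/{k}3.png",pic)
    I=crop(k,pic,proj(k,M(p,[[-.06,0,.02]]))[0],(25,25),[(M(p,rect(-89,-76,-20,20,38)),(255,0,255)),(M(p,rect(-89,0,-21.5,21.5,20)),(255,255,0)),(M(p,rect(-72.5,-59.5,-20,20,z+28)),(0,255,0)),(M(p,rect(-72.5,-59.5,-20,20,z)),(0,160,0))],f"pics/{k}3c.png",8)
cv2.imwrite("pics/3.png",np.hstack([cv2.imread(f"pics/{k}3c.png") for k in("scene","top")]))
E
```

```text
t15.05 tcp [0.5611 0.0029 0.0584] jawang 0.352 zax [ 0.001  0.    -1.   ] mag mm [-66.03  -0.3 ] Fmag [-0.1  0.9 -0.5] open 0.0399
```

View pics/3.png

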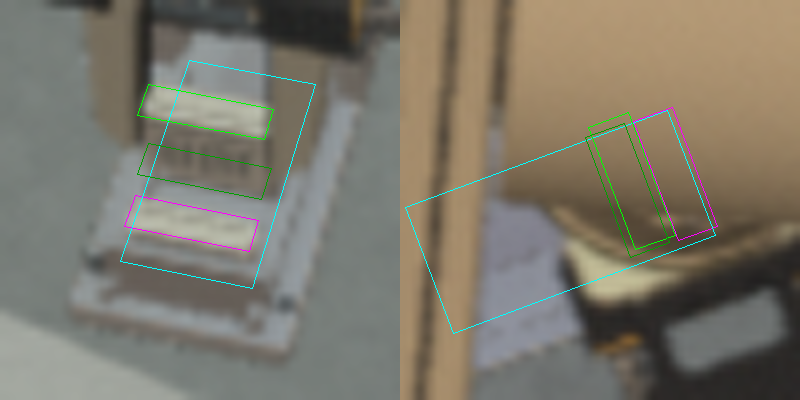

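>>> apply_moves:
  commands: [0,0,-1.2,0,0,0,3.5,0,0,-0.6,0,0,0,3.5,0,0,0,0,0,0,3.5]

```text
t: 15.52
tool_pos: [0.5615, 0.0029, 0.0398]
orientation: [1.798, 2.574, 0.002]
force: [0.1, 0.1, 0.1]
opening: 0.0399
```

```bash
python3 st.py
```

```text
t15.53 tcp [0.5615 0.0029 0.0398] jawang 0.352 zax [ 0.002  0.    -1.   ] mag mm [-66.21  -0.66] Fmag [ 0.1 -0.2  0.1] open 0.0399
```

>>> apply_moves:
  commands: [-0.06,-0.02,-0.5,0,-0.002,0,3.5,0,0,-0.35,0,0,0,3.5,0,0,0,0,0,0,3.5]

```text
t: 15.9
tool_pos: [0.5609, 0.0027, 0.0308]
orientation: [1.796, 2.573, 0.004]
force: [0.2, -1.0, -0.3]
opening: 0.0396
```

```bash
python3 st.py
```

```text
t15.90 tcp [0.5609 0.0027 0.0308] jawang 0.352 zax [ 0.005  0.    -1.   ] mag mm [-6.619e+01 -3.000e-02] Fmag [-1.   0.1 -0.3] open 0.0396
```

>>> apply_moves:
  commands: [0,0,-0.35,0,0.003,0,3.5,0,0,-0.15,0,0.002,0,3.5,0,0,0,0,0,0,3.5]

```text
t: 16.27
tool_pos: [0.5612, 0.0027, 0.0257]
orientation: [-1.798, -2.576, 0.0]
force: [0.4, -0.2, -0.7]
opening: 0.0398
```

```bash
python3 st.py
```

```text
t16.27 tcp [0.5612 0.0027 0.0257] jawang 0.352 zax [-0.  0. -1.] mag mm [-66.32  -0.28] Fmag [-0.4 -0.3 -0.7] open 0.0398
```

>>> apply_moves:
  commands: [0,0,-0.15,0,0,0,3.5,0,0,-0.1,0,0,0,3.5,0,0,0,0,0,0,3.5]

```text
t: 16.65
tool_pos: [0.5614, 0.0026, 0.0235]
orientation: [1.799, 2.576, 0.0]
force: [0.6, 0.1, 0.7]
opening: 0.0398
```

```bash
python3 st.py
```

```text
t16.65 tcp [0.5614 0.0026 0.0235] jawang 0.352 zax [ 0. -0. -1.] mag mm [-66.42  -0.48] Fmag [-0.1 -0.6  0.7] open 0.0398
```

>>> apply_moves:
  commands: [0,0,0,0,0,0,4.3,0,0,0,0,0,0,5,0,0,0.1,0,0,0,6,0,0,1.5,0,0,0,6,0,0,4,0,0,0,6,0,0,5,0,0,0,6]

```text
t: 17.4
tool_pos: [0.5575, 0.0029, 0.1292]
orientation: [-1.794, -2.57, 0.007]
force: [0.9, 0.1, 0.1]
opening: 0.06
```

```bash
python3 - <<'E'
from st import *
s=show()
print("to handle cm",((M(p,[.0585,.0146,.16])[0]-s["tool_pos"])*100).round(2))
for k in("scene",):
    pic,d=read_camera(k);cv2.imwrite(f"pics/{k}4.png",pic)
    I=crop(k,pic,proj(k,M(p,[[-.03,0,.02]]))[0],(36,36),[(M(p,rect(-72.5,-59.5,-20,20,38)),(0,255,0))],f"pics/{k}4c.png",8)
    for r in spot_point("grip_mid",k)[:2]:print(round(r["conf"],2),w(k,r["point"]).round(4))
E
```

```text
t17.40 tcp [0.5575 0.0029 0.1292] jawang 0.352 zax [-0.008  0.001 -1.   ] mag mm [-64.79   3.05] Fmag [-0.2 -0.9  0.1] open 0.0600
to handle cm [-5.34 11.17  3.08]
0.57 [0.5075 0.1176 0.0604]
```

View pics/scene4c.png

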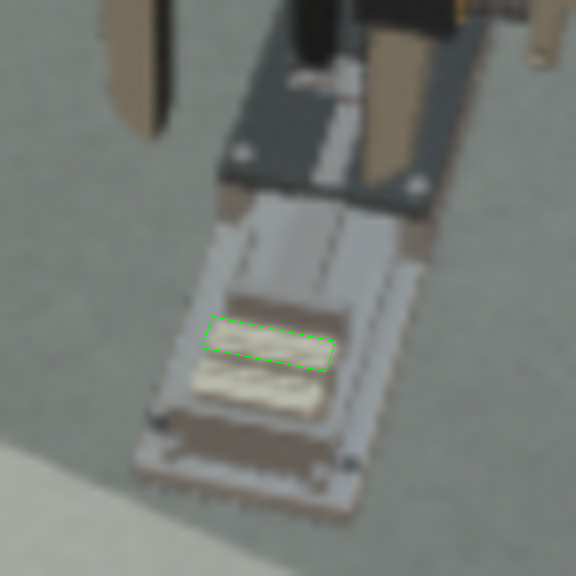

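>>> apply_moves:
  commands: [-0.5,1,1.5,0,0,0.17,4.5,-0.7,1.5,0,0,0,0.175,4.5,-0.7,1.5,0,0,0,0.175,4.5,-0.7,1.5,0,0,0,0.175,4.5,-0.7,1.5,0,0,0,0.175,4.5,-0.7,1.5,0,0,0,0.175,4.5,-0.7,1.5,0,0,0,0.175,4.5,-0.4,0.8,0,0,0,0.16,4.5]

```text
t: 18.5
tool_pos: [0.5123, 0.1131, 0.159]
orientation: [-0.318, 3.116, 0.016]
force: [0.4, -0.2, -0.2]
opening: 0.0449
```

>>> apply_moves:
  commands: [0,0,0,0,0,0.1,4.5,0,0,0,0,0,0,4.5,0,0,0,0,0,0,4.5]

```text
t: 18.88
tool_pos: [0.5122, 0.1139, 0.1604]
orientation: [-0.478, 3.095, 0.017]
force: [1.0, -0.7, 0.7]
opening: 0.0449
```

```bash
python3 st.py
```

```text
t18.88 tcp [0.5122 0.1139 0.1604] jawang 1.877 zax [ 0.008  0.012 -1.   ] mag mm [54.97  7.25] Fmag [-1.  -0.7  0.7] open 0.0449
```

>>> apply_moves:
  commands: [-0.4,0.03,-2,-0.006,0.004,0.025,4.5,-0.4,0.03,-3,-0.006,0.004,0.02,4.5,0,0,-1.5,0,0,0,4.5,0,0,0,0,0,0,4.5,0,0,0,0,0,0,4.5]

```text
t: 19.5
tool_pos: [0.5028, 0.1139, 0.091]
orientation: [0.547, -3.092, 0.0]
force: [0.4, 0.1, 1.4]
opening: 0.0446
```

```bash
python3 st.py
```

```text
t19.50 tcp [0.5028 0.1139 0.091 ] jawang 1.921 zax [-0.002 -0.001 -1.   ] mag mm [58.26 16.11] Fmag [-0.1 -0.4  1.4] open 0.0446
```

>>> apply_moves:
  commands: [0.11,0.04,-1,0.001,-0.002,0,4.5,0,0,-1.5,0,0,0,4.5,0,0,-1.2,0,0,0,4.5,0,0,0,0,0,0,4.5,0,0,0,0,0,0,4.5]
  squeeze: 30

```text
t: 20.12
tool_pos: [0.5051, 0.1144, 0.0528]
orientation: [-0.546, 3.091, 0.001]
force: [-0.2, -0.4, 0.3]
opening: 0.0453
```

```bash
python3 st.py
```

```text
t20.12 tcp [0.5051 0.1144 0.0528] jawang 1.920 zax [ 0.003  0.001 -1.   ] mag mm [57.91 13.78] Fmag [-0.3  0.3  0.3] open 0.0453
```

>>> apply_moves:
  commands: [-0.07,-0.02,0,-0.001,-0.003,0,3,0,0,0,0,0,0,2,0,0,0,0,0,0,1.0,0,0,0,0,0,0,1.0,0,0,0,0,0,0,1.0]

```text
t: 20.75
tool_pos: [0.505, 0.1145, 0.0539]
orientation: [-0.545, 3.087, -0.002]
force: [0.4, -0.2, -1.7]
opening: 0.0138
```

```bash
python3 st.py
```

```text
t20.75 tcp [0.505  0.1145 0.0539] jawang 1.920 zax [ 0.007  0.    -1.   ] mag mm [58.04 13.82] Fmag [-0.3 -0.3 -1.7] open 0.0138
```

>>> apply_moves:
  commands: [-0.18,0.5,0,0,0.006,0,1.0,-0.18,0.5,0,0.003,0.002,0,1.0,-0.16,0.42,0,0.004,0.002,0,1.0]

```text
t: 21.12
tool_pos: [0.5028, 0.1208, 0.0539]
orientation: [-0.545, 3.092, -0.011]
force: [5.2, -14.2, -3.4]
opening: 0.0137
```

```bash
python3 st.py
```

```text
t21.12 tcp [0.5028 0.1208 0.0539] jawang 1.920 zax [ 0.003 -0.007 -1.   ] mag mm [64.72 13.72] Fmag [-15.1   0.1  -3.4] open 0.0137
```

>>> apply_moves:
  commands: [-0.12,0.33,0,0.004,0.002,0,1.0,0.2,0.37,0,0.003,0.002,0,1.0]

```text
t: 21.38
tool_pos: [0.5057, 0.1221, 0.0539]
orientation: [-0.544, 3.094, -0.014]
force: [4.6, -13.0, -3.7]
opening: 0.0142
```

```bash
python3 st.py
```

```text
t21.38 tcp [0.5057 0.1221 0.0539] jawang 1.919 zax [ 0.002 -0.009 -1.   ] mag mm [64.96 10.58] Fmag [-13.8   0.1  -3.7] open 0.0142
```

>>> apply_moves:
  commands: [0.28,0.42,0,0.005,0.002,0.001,1.0,0.28,0.41,0,0.004,0.002,0.001,1.0]

```text
t: 21.62
tool_pos: [0.5134, 0.1248, 0.0539]
orientation: [0.545, -3.094, 0.014]
force: [4.8, -13.6, -2.6]
opening: 0.0138
```

```bash
python3 st.py
```

```text
t21.62 tcp [0.5134 0.1248 0.0539] jawang 1.920 zax [ 0.001 -0.009 -1.   ] mag mm [64.77  2.36] Fmag [-14.4   0.2  -2.6] open 0.0138
```

>>> apply_moves:
  commands: [0.09,0.34,0,0.005,0.002,0.001,1.0,-0.1,0.27,0,0.003,0.001,0,1.0]

```text
t: 21.88
tool_pos: [0.5159, 0.1252, 0.0539]
orientation: [-0.545, 3.094, -0.016]
force: [4.5, -13.5, -3.3]
opening: 0.0138
```

```bash
python3 st.py
```

```text
t21.88 tcp [0.5159 0.1252 0.0539] jawang 1.919 zax [ 0.002 -0.01  -1.   ] mag mm [ 6.437e+01 -6.000e-02] Fmag [-14.3   0.5  -3.3] open 0.0138
```

>>> apply_moves:
  commands: [-0.04,0.2,0,0.006,0.002,0.001,1.0,-0.02,0.08,0,0.004,0.002,0,1.0]

```text
t: 22.12
tool_pos: [0.5174, 0.1225, 0.0539]
orientation: [-0.545, 3.094, -0.014]
force: [4.1, -12.4, -3.3]
opening: 0.0141
```

```bash
python3 st.py
```

```text
t22.12 tcp [0.5174 0.1225 0.0539] jawang 1.919 zax [ 0.002 -0.009 -1.   ] mag mm [61.22 -0.57] Fmag [-13.    0.4  -3.3] open 0.0141
```

>>> apply_moves:
  commands: [0.04,-0.1,0,0.006,0.002,0.001,1.0,0.04,-0.1,0,0.005,0.002,0.001,1.0,0.04,-0.1,0,0.005,0.002,0.001,1.0]

```text
t: 22.5
tool_pos: [0.5217, 0.1111, 0.0539]
orientation: [0.547, -3.093, 0.009]
force: [3.7, -11.8, -2.1]
opening: 0.0136
```

```bash
python3 st.py
```

```text
t22.50 tcp [0.5217 0.1111 0.0539] jawang 1.921 zax [ 0.001 -0.006 -1.   ] mag mm [49.1  -0.66] Fmag [-12.4   0.6  -2.1] open 0.0136
```

>>> apply_moves:
  commands: [0,0,0,0.004,0.001,0,1.0,-0.01,0.02,0,0.004,0.001,0,1.0]

```text
t: 22.75
tool_pos: [0.5236, 0.1058, 0.0539]
orientation: [-0.545, 3.093, -0.009]
force: [4.9, -11.3, -3.4]
opening: 0.0138
```

```bash
python3 st.py
```

```text
t22.75 tcp [0.5236 0.1058 0.0539] jawang 1.920 zax [ 0.002 -0.006 -1.   ] mag mm [43.5  -0.63] Fmag [-12.3  -0.7  -3.4] open 0.0138
```

>>> apply_moves:
  commands: [-0.03,0.08,0,0.004,0.001,0,1.0,-0.04,0.1,0,0.003,0.001,0,1.0]

```text
t: 23.0
tool_pos: [0.5246, 0.1032, 0.0539]
orientation: [-0.543, 3.093, -0.008]
force: [1.0, -4.5, -2.4]
opening: 0.0135
```

```bash
python3 - <<'E'
from st import *
show()
k="scene";pic,d=read_camera(k)
I=crop(k,pic,proj(k,M(p,[[-.03,0,.02]]))[0],(36,36),[],"pics/s5c.png",8)
E
```

```text
t23.00 tcp [0.5246 0.1032 0.0539] jawang 1.918 zax [ 0.002 -0.005 -1.   ] mag mm [40.65 -0.62] Fmag [-4.5  0.6 -2.4] open 0.0135
```

View pics/s5c.png

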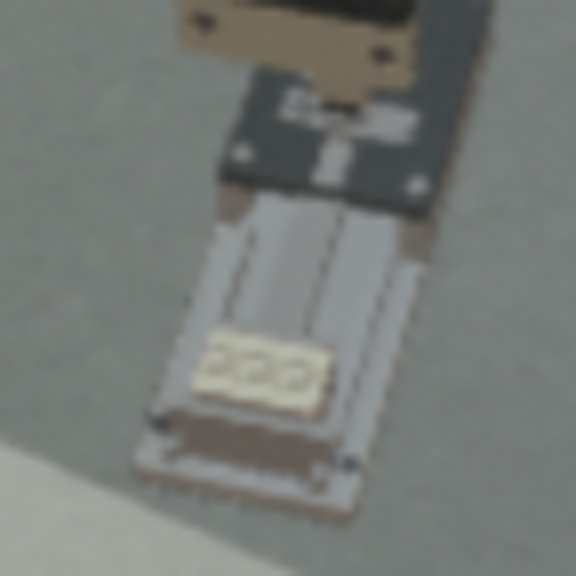

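>>> apply_moves:
  commands: [0,0,0,0.002,0.001,0,1.0,0,0,0,0.001,0,0,1.0,0,0,0,0,0,0,1.0,0,0,0,0,0,0,1.0]

```text
t: 23.55
tool_pos: [0.5246, 0.1031, 0.0539]
orientation: [-0.543, 3.093, -0.003]
force: [-0.4, -1.0, -0.2]
opening: 0.0135
```

```bash
python3 st.py
```

```text
t23.55 tcp [0.5246 0.1031 0.0539] jawang 1.918 zax [ 0.001 -0.002 -1.   ] mag mm [40.57 -0.64] Fmag [-0.8  0.8 -0.2] open 0.0135
```

>>> apply_moves:
  commands: [0,0,0,0,0,0,2.5,0,0,0,0,0,0,4.5,0,0,1.5,0,0,0,4.5,0,0,3.5,0,0,0,4.5,0,0,5,0,0,0,4.5,-1,3,4,0,0,0,4.5,-1,5,2,0,0,0,4.5,-1,5,0,0,0,0,4.5]

```text
t: 24.55
tool_pos: [0.4939, 0.2343, 0.2257]
orientation: [-0.533, 3.09, 0.0]
force: [0.2, 0.5, -0.2]
opening: 0.0449
```

>>> apply_moves:
  commands: [-1,5,0,0,0,0,4.5,0,5,0,0,0,0,4.5,0,3,0,0,0,0,4.5,0,0,0,0,0,0,4.5]

```text
t: 25.05
tool_pos: [0.4823, 0.3725, 0.2326]
orientation: [-0.538, 3.083, 0.005]
force: [-0.7, 0.1, 0.2]
opening: 0.0453
```

```bash
python3 - <<'E'
from st import *
show()
print("expect",M(p,[[.041,0,.06],[-.0695,0,.024]]).round(4))
ims=[]
for k in("scene","top"):
    pic,d=read_camera(k);cv2.imwrite(f"pics/{k}6.png",pic)
    for r in spot_point("grip_mid",k)[:2]:print(k,round(r["conf"],2),w(k,r["point"]).round(4))
    crop(k,pic,proj(k,M(p,[[-.01,0,.02]]))[0],(40,36),[(M(p,rect(34,48,-7,7,78)),(0,255,0)),(M(p,rect(-89,-63,-20,20,38)),(255,0,255))],f"pics/{k}6c.png",5)
    a=cv2.imread(f"pics/{k}0.png").astype(int);ims.append(cv2.imread(f"pics/{k}6c.png"))
cv2.imwrite("pics/6.png",np.vstack([np.hstack(ims),cv2.resize(np.hstack([cv2.imread("pics/scene6.png"),cv2.imread("pics/top6.png")]),(800,230))]))
E
```

```text
t25.05 tcp [0.4823 0.3725 0.2326] jawang 1.916 zax [ 0.012  0.006 -1.   ] mag mm [307.99 -53.97] Fmag [0.3 0.6 0.2] open 0.0453
expect [[ 5.239e-01  1.033e-01  6.000e-02]
 [ 5.620e-01 -4.000e-04  2.400e-02]]
scene 0.41 [0.5252 0.1076 0.06  ]
top 0.53 [0.5222 0.1032 0.0572]
top 0.4 [ 0.4246  0.3473 -0.0043]
```

View pics/6.png

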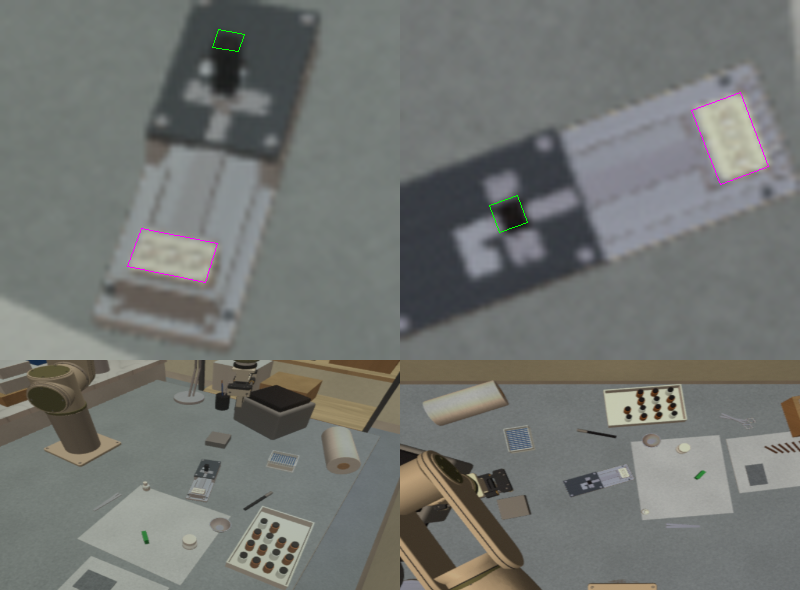

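The last pictures show both cassettes side by side at the gate, the handle at its two-cassette place in the straight slot, and the bystanders where they were.

```bash
python3 -c "
from plant import *
print(close_job())"
```

```text
the job is handed in; nothing more can be done
None
```

The job is done and handed in at about 25 s of the 72 s allowed. I pulled the handle back, crossed it over and parked it in the pocket, then stood the pale cassette in the channel behind the old one and let go. After that I took the handle back to the straight slot and eased the follower forward at roughly 30 mm/s until the cassettes took the spring load, then released it and moved the arm clear.

**Forces:** the highest reading between moves while handling the slide was about 15 N along the slot, which is the spring itself. Sideways force stayed under 1 N, so I saw no sign of ramming.

**Final pictures:** both cassettes stand together at the gate. The handle is in the straight slot within about 4 mm of its expected place. The bystanders and the green look-alike appear where they started; I checked those by eye only.

**Disagreement:** the follower gap works out at 26.1 to 26.5 mm, depending on which arm reading I take as the pocket reference, against 26 mm nominal. I put this down to measurement error. The scene camera also sat a millimetre or two off my fitted model throughout.

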